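# Fit the axle of the rotary cheese grater

## Robot

A 6-joint arm with a two-finger parallel gripper is mounted at the origin on a cart in front of the work surface, level with it; the furniture and walls round the work are solid. World frame = base frame: x ahead of the robot, y to its left, z up, the work surface at z = 0. Lengths are in mm, angles in rad, forces in N, time in s.
With the tool pointing down it reaches from about 350 to 725 mm from the base axis. Payload 4.3 kg.
Tool frame: the origin (TCP) lies on the centre line of the jaws, within the pads' length; the fingertips stand 11 mm ahead of it and the grasp point (between the pads) lies 8 mm behind it; z points along the fingers, y is the line along which they close (so a half turn about z gives the same grasp; the last joint's range is limited). The gripper opens to 85 mm and grips with 20 to 120 N. Pads are 22 mm wide; open, the fingers measure 114 mm over their backs; the gripper's body (76 mm by 85 mm) begins 54 mm behind the grasp point. The pads swing forward as they close: fully open they stand 13 mm farther back than shut.
Start: joints at [1.179, 0.377, 0.081, 1.274, 0, 1.46], TCP at [159.905, 552.355, 242.329] pointing down, gripper open.
Joint ranges: [-2.72, 2.72], [-0.84, 1.66], [-1.02, 1.22], [-1.77, 2.12], [-1.37, 1.28], [-3.14, 3.14]. Speed limits (rad/s): [2.57, 2.57, 3.14, 3.14, 3.14, 3.14].

## Interface

Orientations are given as a 3x3 rotation matrix whose columns are the frame's x, y, z axes.
In Python, from station import monitor, imaging, job gives the robot as it stands.
- The arm moves only by the tool jog_arm, never from a script. Its argument "steps" is a list of rows, each a list of 4 numbers: the shift along the tool's x, y, z in cm, then the turn about the tool's z in rad. A call has 1 to 5 rows; each row shifts and turns the commanded pose from where the row before left it, along the tool's axes as they then stand; what a row does not reach is not made up. A row lasts 1/8 s, in which the tool goes at most 62.5 mm and 10.7 degrees, less where a joint would pass 70% of its speed; a pose out of reach is approached as far as the arm can. A call with a gripper value outside its range is refused whole. "hand" is the closure, from -1 (fully open) to 1 (shut), set as the call begins (left out, the last holds). The fingers move at their own pace and stop on an object; the grip force is fixed at half the most. Time passes only in rows, so rows that do not move let the fingers close. It gives the time, the measured TCP pose, the force, the opening and the grip force at its end, in the units of the state.
- monitor.get_obs(): the state, without advancing time (a new reading comes with each control period).
- imaging.read_camera(name): name is "scene" or "top" or "wrist"; returns a dict with "image" (400x640x3 uint8, red, green, blue), "K" (3x3 intrinsics, pixels), "R" (3x3) and "t" (3): a world point X has camera coordinates R X + t. Camera axes: x right, y down, z forward; pixel columns grow to the right and rows downward; lengths in mm; the calibration is good to about 2 mm. A picture is of the moment at which its call begins. There is no depth.
- job.sign_off(): hands the job in; it is judged then, once.
The state is a dict: "t": time; "joint_pos": joint angles; "joint_velocities": joint speeds; "joint_torque": joint torques, N m; "tool_pos": TCP position; "tool_rot": TCP orientation; "wrist_force": force on the tool from outside, world axes, zero at the start; "moment": the same for the moment, N m; "opening": finger opening in mm; "grip_force": force on a finger pad.
Only numpy, scipy, OpenCV 4.12 (cv2) and the standard library are available. Lean on these libraries where they do the work, as an engineer would, in place of code of your own. Each camera call takes 0.05 s, during which the arm holds its last target. There are 200 camera calls.

## Task

Put the washed cheese grater back together: take the axle by its wooden grip and, from the left-hand side, push its shaft through the hole of the near cheek, the drum lying between the cheeks and the hole of the far cheek, until the grip sits flush against the cheek, then let go. The cheeks may be clamped somewhat off the middle of the stand, so feel gently for the hole, never force the shaft, and leave the cheese, jar and mug alone.

Things in the scene. Friction and masses are not known exactly. Their poses are not given: they have to be found in the camera images.
- stand: Grater stand, fixed: wooden base 120 (x) x 140 (y) x 16 mm, origin under its centre, +y to the robot's left (turned up to 0.25 rad). Two upright aluminium cheeks, 56 mm wide (x), 12 thick (y), top 81 mm high, outer faces at y = +51 (near, left) and -51 mm (far), inner at +39 and -39. Each has a 12 mm through hole along y, axis 62.5 mm high, mouth bevelled 0.6 mm; the holes are in line.
- near_mark (a point): Point fixed to the stand at x = 0, y = +51, z = 62.5 mm (outer face of the near cheek, hole height, axes as the stand's). The cheeks are clamped firmly, as one pair, in slots along the stand's x, anywhere up to 12 mm either way: so both holes lie up to 12 mm from this point along x. No pose tells that shift; feel for it (or see it).
- drum: Grating drum, loose: open steel tube, outer diameter 60, bore 38, 66 mm long, 0.2 kg, lying along the stand's y on two cradle bars between the cheeks, axis 62 mm high. Origin at its centre, y along the tube. It stays in the stand's middle whatever the cheeks' shift; the bore lets the shaft pass at any shift.
- axle: Axle, loose on the worktop, 0.12 to 0.2 kg: wooden grip 28 x 28 mm square, 70 mm long, with a round steel shaft of 10 mm diameter standing out 120 mm from the middle of one end, along the axle's own -y. Origin at the grip's centre on the shaft's axis (14 mm up as it lies); the grip's end that seats on the cheek is at y = -35 mm. Balances about 17 mm from the origin toward the shaft.
- axle_tip (a point): Middle of the shaft's flat end, 155 mm from the axle's origin along its -y; the end has a 1 mm bevel.
- cheese: Bystander: white cheese box 73 x 102 x 37 mm to the right of the stand. Origin under its centre.
- jar: Bystander: glass jar with a grey lid, 70 mm across, 88 mm high, right and behind. Origin under its centre.
- mug: Bystander: dark mug with handle, 84 x 122 x 104 mm, behind the work. Origin near the middle of its foot.
Mind the look-alikes: they are no part of the job. There is more than one size of the axle; the job needs the smaller.

How it is judged:
By the outcome, as a careful person would: the job done as asked, in the order asked, and still so for the second after the job is handed in, with the robot touching nothing.
It also fails if it takes over 69 s, if anything falls off the work surface, if the arm or the gripper's body presses on something with over 40 N, if the wrist force passes 120 N, or if a joint passes its speed limit or range.

## Working session

There is one attempt and no reset: what is moved stays moved. The work goes in short steps, Python scripts to look and compute and a tool call to move; the robot and the scene stay as the last step left them, time stands still between calls to the robot, and variables do not carry over. Pictures are saved under pics/ and viewed, at most 10 in all, crops included, and the job is handed in when it is done.

Besides the shell and the picture viewer there is one more tool, called after ">>>" in YAML: its name, and indented under it one key for each argument. jog_arm: Moves the arm, as the interface text tells. Its arguments: {"type":"object","properties":{"steps":{"type":"array","items":{"type":"array","items":{"type":"number"}}},"hand":{"type":"number"}},"required":["steps"]}

```bash
mkdir -p pics; ls
python3 - <<'E'
from station import monitor, imaging
import cv2,pickle
o=monitor.get_obs();print(o)
d={n:imaging.read_camera(n) for n in("scene","top","wrist")}
pickle.dump(d,open('cams.pkl','wb'))
for n in d: cv2.imwrite(f'pics/{n}0.png',d[n]['image'][:,:,::-1])
E
```

```text
pics
{'t': 0.0, 'joint_pos': array([ 1.17871734e+00,  3.78056916e-01,  7.95930038e-02,  1.27439908e+00,
       -1.06058239e-05,  1.46052550e+00]), 'joint_velocities': array([-1.01729810e-04,  1.82075898e-04, -1.23343639e-03, -6.91033415e-05,
       -9.34973372e-04, -5.06720289e-04]), 'joint_torque': array([-1.86806254e-03, -4.63606346e+01,  2.69873750e+01,  2.09193269e-02,
       -2.49414989e-04, -7.82921035e-06]), 'tool_pos': array([159.6347314 , 551.71987273, 241.35162973]), 'tool_rot': array([[-9.60554092e-01,  2.78092122e-01, -7.79893084e-04],
       [ 2.78093131e-01,  9.60552210e-01, -1.91389162e-03],
       [ 2.16889842e-04, -2.05527934e-03, -9.99997864e-01]]), 'wrist_force': array([0.56618916, 0.08151987, 0.06048619]), 'moment': array([-0.00748572, -0.02572954,  0.00100927]), 'grip_force': 0.0, 'opening': 85.40736774746078}
```

View pics/top0.png

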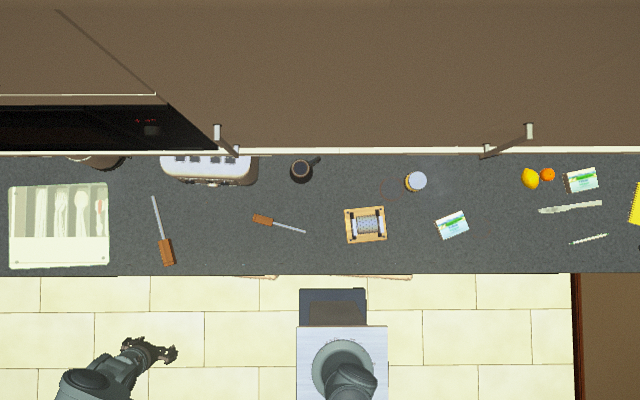

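View pics/scene0.png

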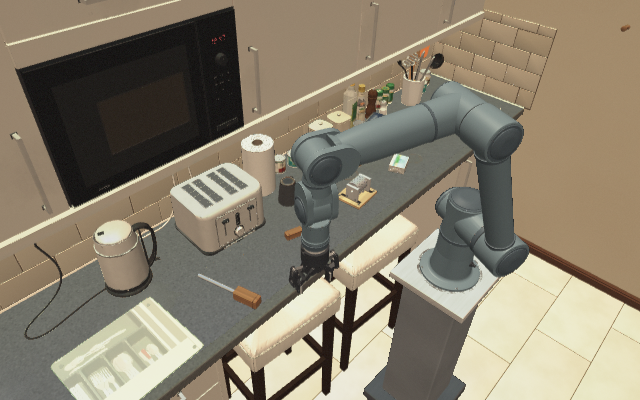

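The top view has two axle-like tools: a large one with its grip at (166,250) and shaft end at (153,196), and a smaller one with its grip at (262,219) and shaft end at (305,232). The stand is at (365,224). I'll enlarge the small axle and the stand, and measure both axles.

```bash
cat > h.py <<'E'
import numpy as np,cv2,pickle
def ray(c,u,v,z):
    "world point at height z seen at pixel u,v"
    d=c['R'].T@np.linalg.inv(c['K'])@[u,v,1]; o=-c['R'].T@c['t']
    return o+d*(z-o[2])/d[2]
def proj(c,X):
    p=c['K']@(c['R']@np.asarray(X,float)+c['t']); return p[:2]/p[2]
E
python3 - <<'E'
from h import *
d=pickle.load(open('cams.pkl','rb'));c=d['top']
print(-c['R'].T@c['t'],c['K'][0,0])
for n,p,q in(("small",(252.5,216.5),(305.5,232.5)),("large",(169,266),(152.5,196))):
    a,b=ray(c,*p,14),ray(c,*q,14);print(n,a,b,np.linalg.norm(a-b))
print(ray(c,365,224,16))
im=c['image'][:,:,::-1]
cv2.imwrite('pics/crop1.png',cv2.resize(im[195:255,240:400],(800,300),interpolation=cv2.INTER_CUBIC))
E
```

```text
[ 495.23450404   94.96635845 1566.54716996] 444.96227527536587
small [533.57147461 308.18359428  14.        ] [476.51806931 123.88209177  14.        ] 192.9303887044232
large [364.54268712 596.58012687  14.        ] [607.62744617 656.51842039  14.        ] 250.36533129193288
[504.4955405  -83.58332212  16.        ]
```

View pics/crop1.png

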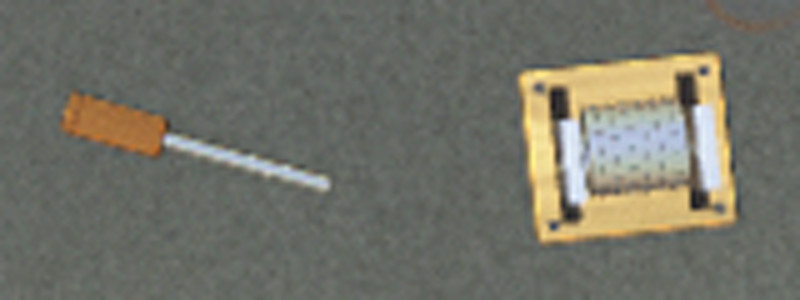

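The small tool measures 193 mm (the description says 190) and the large one 250 mm. So the axle to use is the small one, with its grip at (262,219), and the crop confirms it. The black slots stretch further at the back of the stand, so the cheeks are shifted towards the robot. I'll move above the axle grip now.

>>> jog_arm:
  steps:
    - [-4.3,-1.7,0,0]
    - [-4.3,-1.7,0,0]
    - [-4.3,-1.7,0,0]
    - [-4.3,-1.7,0,0]
    - [-4.3,-1.7,0,0]
  hand: -1

```text
t: 0.78
tool_pos: [343.7, 409.8, 242.0]
tool_rot: [[-0.961, 0.278, -0.0], [0.278, 0.961, -0.0], [0.0, -0.0, -1.0]]
wrist_force: [1.2, 0.8, 0.2]
opening: 85.1
grip_force: 0.0
```

>>> jog_arm:
  steps:
    - [-4.3,-1.7,0,0]
    - [-4.3,-1.7,0,0]
    - [-4.3,-1.7,0,0]
    - [-4.3,-1.7,0,0]
    - [-4.3,-1.7,0,0]

```text
t: 1.4
tool_pos: [526.6, 268.4, 242.0]
tool_rot: [[-0.961, 0.278, -0.001], [0.278, 0.961, 0.0], [0.001, -0.0, -1.0]]
wrist_force: [0.6, 0.6, -0.1]
opening: 85.1
grip_force: 0.0
```

>>> jog_arm:
  steps:
    - [0,0,0,-0.17]
    - [0,0,0,-0.17]
    - [0,0,0,-0.17]
    - [0,0,0,-0.17]
    - [0,0,0,-0.17]

```text
t: 2.02
tool_pos: [525.4, 269.4, 241.9]
tool_rot: [[-0.84, -0.543, -0.001], [-0.543, 0.84, -0.0], [0.001, 0.0, -1.0]]
wrist_force: [0.5, -0.4, -0.1]
opening: 85.4
grip_force: 0.0
```

>>> jog_arm:
  steps:
    - [0,0,0,-0.17]
    - [0,0,0,-0.17]
    - [0,0,0,-0.17]
    - [0,0,0,-0.17]
    - [0,0,0,0]

```text
t: 2.65
tool_pos: [525.4, 269.4, 241.9]
tool_rot: [[-0.319, -0.948, -0.001], [-0.948, 0.319, -0.0], [0.0, 0.001, -1.0]]
wrist_force: [-0.9, 0.2, -0.3]
opening: 85.6
grip_force: 0.0
```

Run:
```python
from h import *
from station import monitor, imaging
c=imaging.read_camera("wrist");pickle.dump(c,open('w1.pkl','wb'))
cv2.imwrite('pics/w1.png',c['image'][:,:,::-1]); print(-c['R'].T@c['t'],c['R'])
```

```text
[498.23099958 188.39316915 374.49107475] [[-0.94792489  0.31849094  0.00138764]
 [ 0.30129352  0.89531076  0.32808667]
 [ 0.10325026  0.31141961 -0.94464661]]
```

View pics/w1.png

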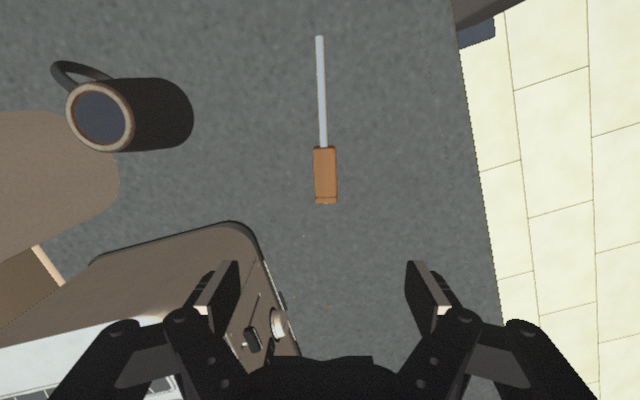

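The wrist view shows the axle with its shaft tip at (319.5,37), its shaft root at (324,147) and the back of the grip at (326,203). The toaster is near the left finger, so I'll check that clearance too.

Run:
```python
from h import *
c=pickle.load(open('w1.pkl','rb'))
im=c['image'].astype(int); m=((im[:,:,0]-im[:,:,2])>50)&(im[:,:,0]>120); m[:,:300]=0;m[:,350:]=0;m[:130]=0;m[215:]=0
v,u=np.nonzero(m);print(u.min(),u.max(),v.min(),v.max(),u.mean(),v.mean())
for r in (150,160,175,190,200):
    q=np.nonzero(m[r])[0];print(r,q.min(),q.max())
tip=ray(c,319.5,36,14);fr=ray(c,324.5,147,28);bk=ray(c,326,203,28)
print(tip,fr,bk, np.linalg.norm(fr-bk),np.linalg.norm(tip-bk))
y=bk-tip;y[2]=0;y/=np.linalg.norm(y);print(y,np.arctan2(-y[0],y[1]), "origin from tip",tip+155*y)
print('toaster corner', [ray(c,*p,z) for p in((270,260),(298,355)) for z in(0,100,180)])
print(proj(c,[525,269,0]))
# stand from top camera
t=pickle.load(open('cams.pkl','rb'))['top']
P=lambda x,y,z:ray(t,240+x/5-.4,195+y/5-.4,z)
for n,z,l in(("base",16,[(522,72),(718,54),(736,221),(543,242)]),("nearcheek",81,[(562,120),(580,120),(586,206),(570,207)]),("farcheek",81,[(694,106),(711,106),(719,190),(702,192)])):
    print(n);[print(P(*p,z).round(1)) for p in l]
    print('mean',np.mean([P(*p,z) for p in l],0))
```

```text
313 336 148 203 324.75785123966944 175.1
150 313 335
160 313 335
175 314 335
190 315 336
200 315 336
[479.02583486 123.96811233  14.        ] [511.41426475 238.1535388   28.        ] [531.78538821 305.32787595  28.        ] 70.19525797934428 189.39623631518523
[0.27933125 0.9601948  0.        ] -0.28309756148718873 origin from tip [522.32217804 272.7983064   14.        ]
toaster corner [array([639.8847972, 372.5194202,   0.       ]), array([602.05911665, 323.3523603 , 100.        ]), array([571.79857221, 284.01871238, 180.        ]), array([663.01007109, 554.57980526,   0.        ]), array([619.00927037, 456.79733171, 100.        ]), array([583.8086298 , 378.57135287, 180.        ])]
[321.90254248 169.59027117]
base
[557.3 -11.   16. ]
[ 568.9 -148.1   16. ]
[ 452.5 -158.8   16. ]
[439.  -24.3  16. ]
mean [504.42981988 -85.52627114  16.        ]
nearcheek
[522.4 -32.9  81. ]
[522.4 -44.9  81. ]
[465.  -48.2  81. ]
[464.5 -37.5  81. ]
mean [493.57334357 -40.89453511  81.        ]
farcheek
[ 531.1 -121.3   81. ]
[ 531.1 -132.7   81. ]
[ 475.  -137.1   81. ]
[ 473.7 -125.8   81. ]
mean [ 502.7351336  -129.21234759   81.        ]
```

Run:
```python
from h import *
t=pickle.load(open('cams.pkl','rb'))['top']
for z in(60,120,180):
  print(z,[ray(t,*p,z).round(0)[:2] for p in((258,172),(255,183),(240,187))])
im=t['image'][145:205,150:270,::-1]; 
c=pickle.load(open('w1.pkl','rb'))
a=cv2.resize(im,(600,300),interpolation=cv2.INTER_CUBIC); cv2.imwrite('pics/toast.png',a)
```

```text
60 [array([684., 283.]), array([646., 293.]), array([633., 344.])]
120 [array([676., 276.]), array([640., 286.]), array([627., 334.])]
180 [array([669., 268.]), array([634., 278.]), array([622., 324.])]
```

View pics/toast.png

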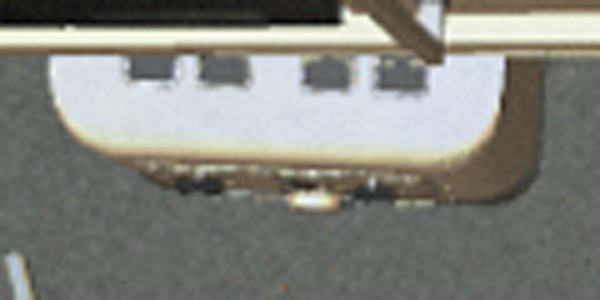

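The toaster front is at x ≥ 620 mm, so the fingers clear it. I'll line up and go down with the jaws half open.

>>> jog_arm:
  steps:
    - [0.65,0.4,0,-0.038]
    - [0,0,5,0]
    - [0,0,5,0]
    - [0,0,5,0]
    - [0,0,3.8,0]
  hand: -0.2

```text
t: 3.32
tool_pos: [518.7, 264.2, 52.1]
tool_rot: [[-0.283, -0.959, -0.002], [-0.959, 0.283, -0.001], [0.001, 0.002, -1.0]]
wrist_force: [0.6, 0.9, 0.2]
opening: 51.5
grip_force: 0.0
```

>>> jog_arm:
  steps:
    - [0,0,1.3,0]
    - [0,0,1.2,0]
    - [0,0,1,0]
    - [0,0,0.4,0]
    - [0,0,0,0]

```text
t: 3.95
tool_pos: [520.1, 264.7, 15.7]
tool_rot: [[-0.281, -0.96, 0.001], [-0.96, 0.281, 0.0], [-0.0, -0.001, -1.0]]
wrist_force: [0.4, -0.2, 0.4]
opening: 51.1
grip_force: 0.0
```

>>> jog_arm:
  steps:
    - [0,0,0,0]
    - [0,0,0,0]
    - [0,0,0,0]
    - [0,0,0,0]
    - [0,0,0,0]
  hand: 1

```text
t: 4.58
tool_pos: [520.5, 264.9, 16.2]
tool_rot: [[-0.281, -0.96, 0.002], [-0.96, 0.281, 0.001], [-0.001, -0.001, -1.0]]
wrist_force: [-1.1, -0.5, 6.1]
opening: 27.0
grip_force: 60.3
```

>>> jog_arm:
  steps:
    - [0,0,0,0]
    - [0,0,-1,0]
    - [0,0,-2,0]
    - [0,0,-4,0]
    - [0,0,0,0]

```text
t: 5.2
tool_pos: [522.3, 265.6, 88.7]
tool_rot: [[-0.281, -0.96, 0.006], [-0.96, 0.281, 0.002], [-0.004, -0.005, -1.0]]
wrist_force: [0.5, 0.5, -2.5]
opening: 26.7
grip_force: 59.7
```

The grip is held, with an opening of 27 mm and 60 N of grip force. Next I'll rise, turn to the stand's yaw (about 0.10) and fly beside and above the stand to look at it with the wrist camera.

>>> jog_arm:
  steps:
    - [0,0,-3,-0.1]
    - [0,0,-4,-0.1]
    - [0,0,-4,-0.1]
    - [0,0,-1,-0.085]
    - [0,0,0,0]

```text
t: 5.82
tool_pos: [519.9, 264.6, 205.2]
tool_rot: [[0.099, -0.995, 0.0], [-0.995, -0.099, 0.0], [-0.0, -0.0, -1.0]]
wrist_force: [0.2, -0.2, -1.5]
opening: 27.0
grip_force: 59.6
```

>>> jog_arm:
  steps:
    - [2,0.8,0,0]
    - [4,1.3,0,0]
    - [4.5,1.5,0,0]
    - [4.5,1.5,0,0]
    - [4.5,1.5,0,0]

```text
t: 6.45
tool_pos: [471.9, 62.6, 203.4]
tool_rot: [[0.099, -0.995, -0.003], [-0.995, -0.099, -0.0], [-0.0, 0.003, -1.0]]
wrist_force: [0.4, -0.4, -1.7]
opening: 26.7
grip_force: 59.6
```

>>> jog_arm:
  steps:
    - [4.5,1.5,0,0]
    - [4.5,1.5,0,0]
    - [3.5,1.2,0,0]
    - [2,0.8,0,0]
    - [0,0,0,0]

```text
t: 7.08
tool_pos: [437.1, -86.0, 203.7]
tool_rot: [[0.096, -0.995, -0.003], [-0.995, -0.096, 0.001], [-0.001, 0.003, -1.0]]
wrist_force: [0.2, 0.3, -2.4]
opening: 26.8
grip_force: 59.6
```

Run:
```python
from h import *
from station import monitor, imaging
o=monitor.get_obs();print(o['t'],o['tool_pos'],o['tool_rot'],o['wrist_force'],o['joint_pos'])
d={n:imaging.read_camera(n) for n in("top","wrist")};d['obs']=o;pickle.dump(d,open('w2.pkl','wb'))
cv2.imwrite('pics/w2.png',d['wrist']['image'][:,:,::-1])
```

```text
7.075 [437.0548057  -85.99950581 203.66163991] [[ 0.09617378 -0.99536015 -0.00296352]
 [-0.99536348 -0.09617763  0.00118478]
 [-0.00146431  0.00283583 -0.99999491]] [ 0.19479968  0.26366202 -2.37308251] [-3.36973207e-01  1.37193056e-01 -3.39656201e-01  1.09713565e+00
  1.38314513e-04 -2.00409459e+00]
```

View pics/w2.png

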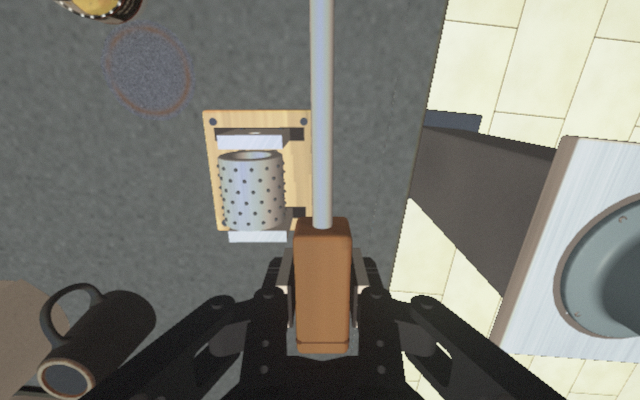

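The wrist view shows the stand: its base has corners near (204,111) and (311,111), the far cheek top is at (250,142), the near cheek top at (258,237). The held shaft enters at (322,225) and runs straight up. I'll enlarge the stand.

Run:
```python
from h import *
d=pickle.load(open('w2.pkl','rb'));im=d['wrist']['image'][100:250,195:345,::-1]
cv2.imwrite('pics/w2c.png',cv2.resize(im,(600,600),interpolation=cv2.INTER_CUBIC))
```

```text
(no output)
```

View pics/w2c.png

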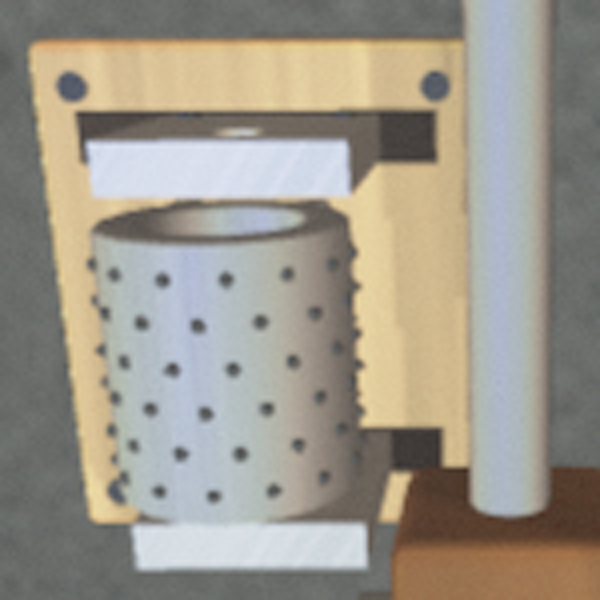

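Run:
```python
from h import *
from scipy.optimize import least_squares as LS
d=pickle.load(open('w2.pkl','rb'));c=d['wrist'];o=d['obs']
px=lambda l:np.array([(195+x/4-.4,100+y/4-.4) for x,y in l])
far=px([(86,141),(349,139),(351,194),(92,198)]);near=px([(133,523),(366,522),(368,568),(137,570)])
base=px([(31,41),(94,522)])   # (+60,-70),( +60,+70)
obsp=np.vstack([far,near,base])
def model(p):
    X,Y,th,s=p;C,S=np.cos(th),np.sin(th)
    w=lambda x,y,z:[X+C*x-S*y,Y+S*x+C*y,z]
    L=[w(s+a*28,b,81) for a,b in((1,-51),(-1,-51),(-1,-39),(1,-39))]+[w(s+a*28,b,81) for a,b in((1,39),(-1,39),(-1,51),(1,51))]+[w(60,-70,16),w(60,70,16)]
    return np.array([proj(c,q) for q in L])
r=LS(lambda p:(model(p)-obsp).ravel(),[504,-85,.1,-6]);p=r.x
print('stand',p.round(3));print((model(p)-obsp).round(1))
C,S=np.cos(p[2]),np.sin(p[2]);h=[p[0]+C*p[3]-S*51,p[1]+S*p[3]+C*51,62.5]
print('hole mouth',h)
# axle in camera
im=c['image'];rows=[5,50,100,150,200]
for q in rows:
    s=im[q,295:350].astype(int);b=s[:,2]; g=np.abs(np.diff(b)); print(q,[295+k for k in np.nonzero(g>25)[0]])
T=o['tool_pos'];R=o['tool_rot']
for dz in(0,2,4):
    print(dz,[proj(c,T+R@np.array([x,0,dz])).round(1) for x in(27,40,60,80,100)])
```

```text
stand [ 5.02144e+02 -8.55490e+01  1.01000e-01 -2.48700e+00]
[[ 0.2 -0.1]
 [-0.3  0.2]
 [-0.2  0.5]
 [ 0.3 -0.3]
 [-0.1 -0. ]
 [-0.1  0. ]
 [-0.  -0.2]
 [ 0.2 -0.5]
 [-0.1 -0.5]
 [ 0.2  1. ]]
hole mouth [np.float64(494.54216766448206), np.float64(-35.05721594009244), 62.5]
5 [np.int64(309)]
50 [np.int64(310)]
100 [np.int64(310)]
150 [np.int64(311)]
200 []
0 [array([322.1, 223.9]), array([322.2, 199.1]), array([322.2, 157.7]), array([322.4, 112.1]), array([322.5,  61.4])]
2 [array([322.1, 222.3]), array([322.2, 197.7]), array([322.2, 156.9]), array([322.3, 111.9]), array([322.5,  62. ])]
4 [array([322.1, 220.8]), array([322.2, 196.5]), array([322.2, 156.1]), array([322.3, 111.7]), array([322.5,  62.6])]
```

The fit is good. The stand's yaw is 0.101, the cheek shift is about −2.5 mm, and the near hole mouth is at (494.5,−35.1,62.5). The shaft lies along the tool's x axis at y = 0. Next I'll move to the pre-insertion pose, with the tip 15 mm short of the cheek.

>>> jog_arm:
  steps:
    - [-2,-0.6,0,0]
    - [-4,-1.2,0,0]
    - [-4.5,-1.3,0,0]
    - [-4.5,-1.3,0,0]
    - [-3.7,-1.1,0,0]

```text
t: 7.8
tool_pos: [474.0, 109.2, 204.7]
tool_rot: [[0.102, -0.995, -0.001], [-0.995, -0.102, 0.0], [-0.001, 0.001, -1.0]]
wrist_force: [0.3, -0.6, -1.1]
opening: 26.8
grip_force: 59.6
```

>>> jog_arm:
  steps:
    - [-2,-0.6,0,-0.004]
    - [0,0,3,0]
    - [0,0,4,0]
    - [0,0,3,0]
    - [0,0,2,0]

```text
t: 8.43
tool_pos: [476.7, 127.9, 83.1]
tool_rot: [[0.106, -0.994, -0.003], [-0.994, -0.106, 0.0], [-0.0, 0.003, -1.0]]
wrist_force: [1.2, -0.1, -1.7]
opening: 27.2
grip_force: 59.7
```

>>> jog_arm:
  steps:
    - [0,0,1,0]
    - [0,0,0.9,0]
    - [0,0,0,0]
    - [0,0,0,0]

```text
t: 8.93
tool_pos: [479.1, 126.9, 67.0]
tool_rot: [[0.104, -0.995, 0.001], [-0.995, -0.104, 0.0], [-0.0, -0.001, -1.0]]
wrist_force: [-0.0, 0.3, -1.5]
opening: 26.7
grip_force: 59.7
```

```bash
cat > st.py <<'E'
from h import *
from station import monitor
# pose of the tip relative to hole mouth, in tool axes
h=np.array([494.54,-35.06,62.5]);u=np.array([.1008,-.9949,0])
o=monitor.get_obs();R=o['tool_rot'];T=o['tool_pos']
tip=T+R@[147,0,2.2]
print('t',o['t'],'T',T.round(1),'x',R[:,0].round(4),'z',R[:,2].round(4),'force tool',(R.T@o['wrist_force']).round(1),'mom',(R.T@o['moment']).round(2))
print('tip->mouth in tool axes',(R.T@(h-tip)).round(2),'yaw err',np.arctan2(u[1],u[0])-np.arctan2(R[1,0],R[0,0]))
E
python3 st.py
python3 - <<'E'
from h import *
from station import imaging
c=imaging.read_camera("scene")
u,v=proj(c,[490,30,62]).astype(int)
im=c['image'][v-40:v+40,u-50:u+50,::-1];print(u,v);cv2.imwrite('pics/s3.png',cv2.resize(im,(750,600),interpolation=cv2.INTER_CUBIC))
E
```

```text
t 8.925 T [479.1 126.9  67. ] x [ 1.042e-01 -9.946e-01 -1.000e-04] z [ 1.4e-03  3.0e-04 -1.0e+00] force tool [-0.3 -0.   1.5] mom [0.01 0.01 0.  ]
tip->mouth in tool axes [15.71  1.52  2.27] yaw err -0.0034626175941259163
341 198
```

View pics/s3.png

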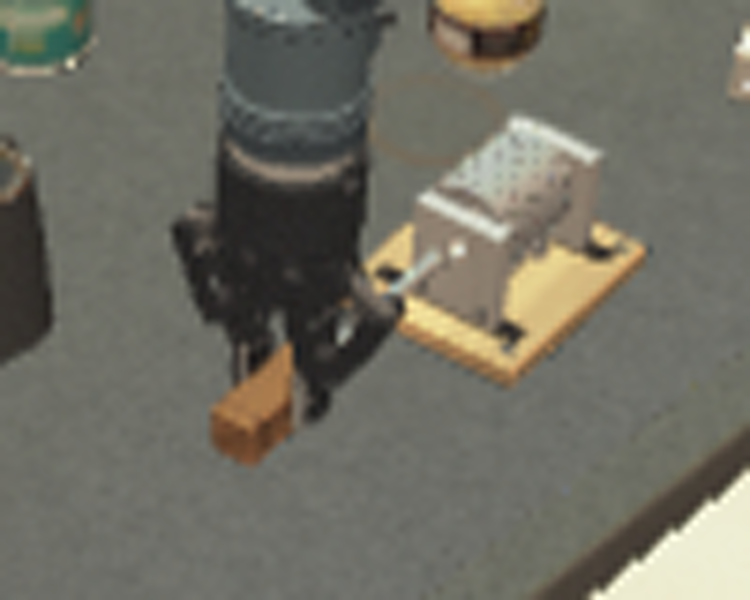

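The scene crop shows the shaft tip at (435,255), pointing at the hole at (458,248). I'll correct the small offsets.

>>> jog_arm:
  steps:
    - [0,0.1,0.2,0.0035]
    - [0.5,0,0.03,0]
    - [0,0,0,0]
    - [0,0,0,0]

```text
t: 9.48
tool_pos: [478.0, 121.6, 64.0]
tool_rot: [[0.1, -0.995, 0.0], [-0.995, -0.1, 0.0], [-0.0, -0.0, -1.0]]
wrist_force: [-0.6, 0.9, -1.7]
opening: 26.5
grip_force: 59.7
```

```bash
python3 st.py
```

```text
t 9.475 T [478.  121.6  64. ] x [ 1.004e-01 -9.949e-01 -2.000e-04] z [ 1.e-04  2.e-04 -1.e+00] force tool [-0.9  0.5  1.7] mom [ 0.01  0.04 -0.04]
tip->mouth in tool axes [10.5  -0.75 -0.68] yaw err 0.0004013206330872876
```

Now a gentle approach.

>>> jog_arm:
  steps:
    - [0.4,-0.07,-0.06,0]
    - [0.3,0,0,0]
    - [0.2,0,0,0]
    - [0,0,0,0]
    - [0,0,0,0]

```text
t: 10.1
tool_pos: [479.5, 112.8, 64.6]
tool_rot: [[0.101, -0.995, 0.0], [-0.995, -0.101, 0.0], [-0.0, -0.0, -1.0]]
wrist_force: [0.5, -0.8, -1.9]
opening: 26.8
grip_force: 59.7
```

```bash
python3 st.py
```

```text
t 10.1 T [479.5 112.8  64.6] x [ 1.007e-01 -9.949e-01 -2.000e-04] z [ 0.e+00  2.e-04 -1.e+00] force tool [ 0.8 -0.4  1.9] mom [ 0.03 -0.01 -0.02]
tip->mouth in tool axes [ 1.64 -0.04 -0.12] yaw err 6.296731047261694e-05
```

>>> jog_arm:
  steps:
    - [0.15,0,0,0]
    - [0.15,0,0,0]
    - [0.15,0,0,0]
    - [0.1,0,0,0]
    - [0,0,0,0]

```text
t: 10.72
tool_pos: [480.1, 107.2, 64.6]
tool_rot: [[0.101, -0.995, 0.0], [-0.995, -0.101, 0.0], [-0.0, -0.0, -1.0]]
wrist_force: [0.4, -0.0, -1.5]
opening: 27.0
grip_force: 59.7
```

```bash
python3 st.py
```

```text
t 10.725 T [480.1 107.2  64.6] x [ 1.005e-01 -9.949e-01 -1.000e-04] z [ 0.e+00  1.e-04 -1.e+00] force tool [ 0.1 -0.4  1.5] mom [ 0.03 -0.02 -0.01]
tip->mouth in tool axes [-3.97 -0.06 -0.12] yaw err 0.000266881755071946
```

>>> jog_arm:
  steps:
    - [0.15,0,0,0]
    - [0.15,0,0,0]
    - [0.15,0,0,0]
    - [0.15,0,0,0]
    - [0,0,0,0]

```text
t: 11.35
tool_pos: [480.7, 101.3, 64.6]
tool_rot: [[0.101, -0.995, 0.0], [-0.995, -0.101, 0.0], [-0.0, -0.0, -1.0]]
wrist_force: [1.3, -0.5, -1.4]
opening: 26.9
grip_force: 59.7
```

```bash
python3 st.py
```

```text
t 11.35 T [480.7 101.3  64.6] x [ 1.005e-01 -9.949e-01 -1.000e-04] z [ 0.e+00  1.e-04 -1.e+00] force tool [ 0.6 -1.2  1.4] mom [-0.07 -0.05  0.03]
tip->mouth in tool axes [-9.98 -0.05 -0.11] yaw err 0.00025248348143969146
```

The tip is 10 mm inside with no resistance. I'll go on through the near cheek and the drum.

>>> jog_arm:
  steps:
    - [0.3,0,0,0]
    - [0.4,0,0,0]
    - [0.4,0,0,0]
    - [0.4,0,0,0]
    - [0,0,0,0]

```text
t: 11.98
tool_pos: [482.3, 86.1, 64.6]
tool_rot: [[0.1, -0.995, 0.0], [-0.995, -0.1, 0.0], [-0.0, -0.0, -1.0]]
wrist_force: [-0.1, 0.0, -1.5]
opening: 26.7
grip_force: 59.6
```

```bash
python3 st.py
```

```text
t 11.975 T [482.3  86.1  64.6] x [ 1.001e-01 -9.950e-01 -1.000e-04] z [ 0.e+00  1.e-04 -1.e+00] force tool [-0.1  0.1  1.5] mom [-0.03 -0.02  0.04]
tip->mouth in tool axes [-25.24  -0.09  -0.1 ] yaw err 0.0007316785827113925
```

>>> jog_arm:
  steps:
    - [0.5,0,0,0]
    - [0.5,0,0,0]
    - [0.5,0,0,0]
    - [0.5,0,0,0]
    - [0,0,0,0]

```text
t: 12.6
tool_pos: [484.3, 66.1, 64.6]
tool_rot: [[0.1, -0.995, 0.0], [-0.995, -0.1, 0.0], [-0.0, -0.0, -1.0]]
wrist_force: [-0.0, -0.9, -1.5]
opening: 27.0
grip_force: 59.6
```

>>> jog_arm:
  steps:
    - [0.5,0,0,0]
    - [0.5,0,0,0]
    - [0.5,0,0,0]
    - [0.5,0,0,0]
    - [0,0,0,0]

```text
t: 13.22
tool_pos: [486.3, 46.3, 64.6]
tool_rot: [[0.1, -0.995, 0.0], [-0.995, -0.1, 0.0], [-0.0, -0.0, -1.0]]
wrist_force: [0.4, -0.7, -0.8]
opening: 27.0
grip_force: 59.6
```

```bash
python3 st.py
```

```text
t 13.225 T [486.3  46.3  64.6] x [ 1.001e-01 -9.950e-01 -1.000e-04] z [ 1.e-04  1.e-04 -1.e+00] force tool [ 0.7 -0.3  0.8] mom [-0.01  0.09 -0.03]
tip->mouth in tool axes [-6.526e+01 -2.000e-02 -1.000e-01] yaw err 0.0007114324354127177
```

>>> jog_arm:
  steps:
    - [0.5,0,0,0]
    - [0.5,0,0,0]
    - [0.4,0,0,0]
    - [0.4,0,0,0]
    - [0,0,0,0]

```text
t: 13.85
tool_pos: [488.1, 28.4, 64.6]
tool_rot: [[0.1, -0.995, 0.0], [-0.995, -0.1, 0.0], [-0.0, -0.0, -1.0]]
wrist_force: [-1.0, 0.3, -1.2]
opening: 26.9
grip_force: 59.6
```

>>> jog_arm:
  steps:
    - [0.2,0,0,0]
    - [0.2,0,0,0]
    - [0.2,0,0,0]
    - [0,0,0,0]

```text
t: 14.35
tool_pos: [488.7, 22.6, 64.6]
tool_rot: [[0.101, -0.995, 0.0], [-0.995, -0.101, 0.0], [-0.0, -0.0, -1.0]]
wrist_force: [0.2, 0.2, -1.1]
opening: 26.8
grip_force: 59.6
```

```bash
python3 st.py
```

```text
t 14.35 T [488.7  22.6  64.6] x [ 1.005e-01 -9.949e-01 -1.000e-04] z [ 1.e-04  1.e-04 -1.e+00] force tool [-0.2 -0.3  1.1] mom [ 0.01 -0.04  0.02]
tip->mouth in tool axes [-8.901e+01 -2.000e-02 -1.100e-01] yaw err 0.0002833268492712371
```

>>> jog_arm:
  steps:
    - [0.15,0,0,0]
    - [0.15,0,0,0]
    - [0.15,0,0,0]
    - [0,0,0,0]

```text
t: 14.85
tool_pos: [489.1, 18.2, 64.6]
tool_rot: [[0.1, -0.995, 0.0], [-0.995, -0.1, 0.0], [-0.0, -0.0, -1.0]]
wrist_force: [-1.0, 0.8, -1.8]
opening: 27.0
grip_force: 59.6
```

>>> jog_arm:
  steps:
    - [0.15,0,0,0]
    - [0.15,0,0,0]
    - [0.15,0,0,0]
    - [0,0,0,0]

```text
t: 15.35
tool_pos: [489.6, 13.7, 64.6]
tool_rot: [[0.101, -0.995, 0.0], [-0.995, -0.101, 0.0], [-0.0, -0.0, -1.0]]
wrist_force: [0.7, 0.1, -1.3]
opening: 27.0
grip_force: 59.6
```

```bash
python3 st.py
```

```text
t 15.35 T [489.6  13.7  64.6] x [ 1.005e-01 -9.949e-01 -1.000e-04] z [ 1.e-04  1.e-04 -1.e+00] force tool [-0.  -0.7  1.3] mom [ 0.05 -0.01 -0.02]
tip->mouth in tool axes [-9.8e+01 -2.0e-02 -1.0e-01] yaw err 0.000261602288400109
```

The tip is past the far cheek's mouth without force. I'll go on and seat it slowly.

>>> jog_arm:
  steps:
    - [0.3,0,0,0]
    - [0.4,0,0,0]
    - [0.4,0,0,0]
    - [0.4,0,0,0]
    - [0,0,0,0]

```text
t: 15.98
tool_pos: [491.2, -1.5, 64.6]
tool_rot: [[0.1, -0.995, 0.0], [-0.995, -0.1, 0.0], [-0.0, -0.0, -1.0]]
wrist_force: [0.2, -0.3, -1.0]
opening: 26.8
grip_force: 59.6
```

>>> jog_arm:
  steps:
    - [0.1,0,0,0]
    - [0.1,0,0,0]
    - [0.1,0,0,0]
    - [0.1,0,0,0]
    - [0,0,0,0]

```text
t: 16.6
tool_pos: [491.5, -5.1, 64.6]
tool_rot: [[0.101, -0.995, 0.0], [-0.995, -0.101, 0.0], [-0.0, -0.0, -1.0]]
wrist_force: [0.9, 0.3, -1.0]
opening: 26.8
grip_force: 59.6
```

```bash
python3 st.py
```

```text
t 16.6 T [491.5  -5.1  64.6] x [ 1.007e-01 -9.949e-01 -1.000e-04] z [ 0.e+00  1.e-04 -1.e+00] force tool [-0.2 -0.9  1. ] mom [ 0.   -0.03 -0.05]
tip->mouth in tool axes [-1.1693e+02 -2.0000e-02 -1.2000e-01] yaw err 0.00013109306602321347
```

>>> jog_arm:
  steps:
    - [0.05,0,0,0]
    - [0.05,0,0,0]
    - [0.05,0,0,0]
    - [0.05,0,0,0]
    - [0.05,0,0,0]

```text
t: 17.23
tool_pos: [491.7, -7.6, 64.6]
tool_rot: [[0.101, -0.995, 0.0], [-0.995, -0.101, 0.0], [-0.0, -0.0, -1.0]]
wrist_force: [0.2, 0.6, -1.3]
opening: 26.8
grip_force: 59.6
```

>>> jog_arm:
  steps:
    - [0.04,0,0,0]
    - [0.04,0,0,0]
    - [0.04,0,0,0]

```text
t: 17.6
tool_pos: [491.8, -8.2, 64.6]
tool_rot: [[0.101, -0.995, 0.0], [-0.995, -0.101, 0.002], [-0.002, -0.0, -1.0]]
wrist_force: [0.1, 2.1, -0.9]
opening: 27.1
grip_force: 59.7
```

```bash
python3 st.py
```

```text
t 17.6 T [491.8  -8.2  64.6] x [ 0.101  -0.9949 -0.0015] z [ 0.      0.0015 -1.    ] force tool [-2.1 -0.3  0.9] mom [-0.03 -0.54  0.01]
tip->mouth in tool axes [-1.2001e+02 -3.0000e-02 -1.3000e-01] yaw err -0.00018801036518079073
```

Contact has begun at 120.0 mm. I'll press a little to make it flush.

>>> jog_arm:
  steps:
    - [0.04,0,0,0]
    - [0.04,0,0,0]
    - [0,0,0,0]

```text
t: 17.98
tool_pos: [491.8, -8.3, 64.6]
tool_rot: [[0.101, -0.995, -0.0], [-0.995, -0.101, 0.003], [-0.003, -0.0, -1.0]]
wrist_force: [-0.4, 5.4, 0.3]
opening: 26.6
grip_force: 59.9
```

```bash
python3 st.py
```

```text
t 17.975 T [491.8  -8.3  64.6] x [ 0.1014 -0.9948 -0.0031] z [-0.      0.0031 -1.    ] force tool [-5.4 -0.2 -0.3] mom [-0.02 -1.2   0.06]
tip->mouth in tool axes [-1.2006e+02 -4.0000e-02 -1.7000e-01] yaw err -0.0006292223027382082
```

It is seated: force rises to 5.4 N with no further travel. I'll lower a little so the axle rests in the holes, keep light pressure and release.

>>> jog_arm:
  steps:
    - [0,0,0.04,0]
    - [0,0,0.04,0]
    - [0,0,0,0]

```text
t: 18.35
tool_pos: [491.8, -8.2, 64.0]
tool_rot: [[0.101, -0.995, 0.0], [-0.995, -0.101, 0.003], [-0.003, -0.0, -1.0]]
wrist_force: [-0.7, 6.1, 2.2]
opening: 27.1
grip_force: 59.9
```

>>> jog_arm:
  steps:
    - [0,0,0,0]
    - [0,0,0,0]
    - [0,0,0,0]
    - [0,0,0,0]
  hand: -0.2

```text
t: 18.85
tool_pos: [492.0, -9.8, 63.8]
tool_rot: [[0.101, -0.995, 0.0], [-0.995, -0.101, -0.0], [0.0, -0.0, -1.0]]
wrist_force: [0.6, 0.4, -0.4]
opening: 51.1
grip_force: 0.0
```

```bash
python3 st.py
python3 - <<'E'
from h import *
from station import imaging
c=imaging.read_camera("wrist");cv2.imwrite('pics/w5.png',c['image'][:,:,::-1])
E
```

```text
t 18.85 T [492.   -9.8  63.8] x [ 1.005e-01 -9.949e-01  3.000e-04] z [ 2.e-04 -3.e-04 -1.e+00] force tool [-0.3 -0.6  0.4] mom [ 0.07 -0.04 -0.03]
tip->mouth in tool axes [-1.2162e+02  4.0000e-02 -8.6000e-01] yaw err 0.0002671432015672881
```

View pics/w5.png

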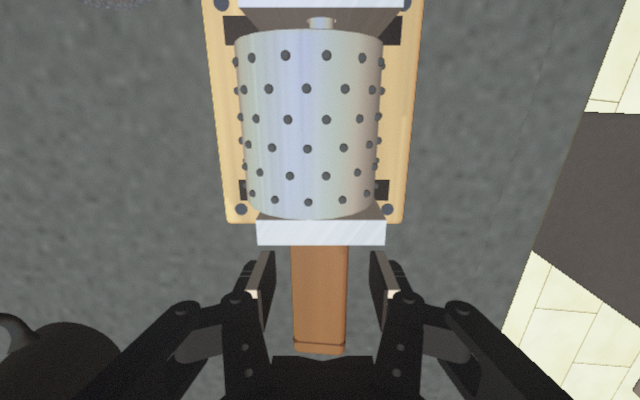

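The wrist view shows the grip against the near cheek at (320,245), with the shaft coming out of the drum into the far cheek at (320,22). I'll retreat straight up and check once more.

>>> jog_arm:
  steps:
    - [0,0,-1,0]
    - [0,0,-2,0]
    - [0,0,-4,0]
    - [0,0,-5,0]
    - [0,0,-4,0]

```text
t: 19.52
tool_pos: [492.3, -9.7, 226.6]
tool_rot: [[0.101, -0.995, 0.002], [-0.995, -0.101, -0.0], [0.001, -0.002, -1.0]]
wrist_force: [1.2, 0.6, -1.0]
opening: 50.9
grip_force: 0.0
```

Run:
```python
from h import *
from station import imaging
c=imaging.read_camera("wrist")
for v in (-51,):pass
h=np.array([494.54,-35.06,0]);y=np.array([-.1008,.9949,0])
p=proj(c,h+35*y+[0,0,76]);print(p,'cheek top edge',proj(c,h+[0,0,81]),'grip back top',proj(c,h+70*y+[0,0,76]),proj(c,h-120*y+[0,0,62]))
v,u=map(int,(p[1],p[0]));im=c['image'][max(0,v-180):v+70,u-150:u+150,::-1]
print(max(0,v-180),u-150);cv2.imwrite('pics/w6.png',cv2.resize(im,None,fx=2.4,fy=2.4,interpolation=cv2.INTER_CUBIC))
```

```text
[322.11887863 198.84383251] cheek top edge [322.12743428 166.26788618] grip back top [322.10429142 230.000779  ] [322.21825656  29.91741493]
18 172
```

View pics/w6.png

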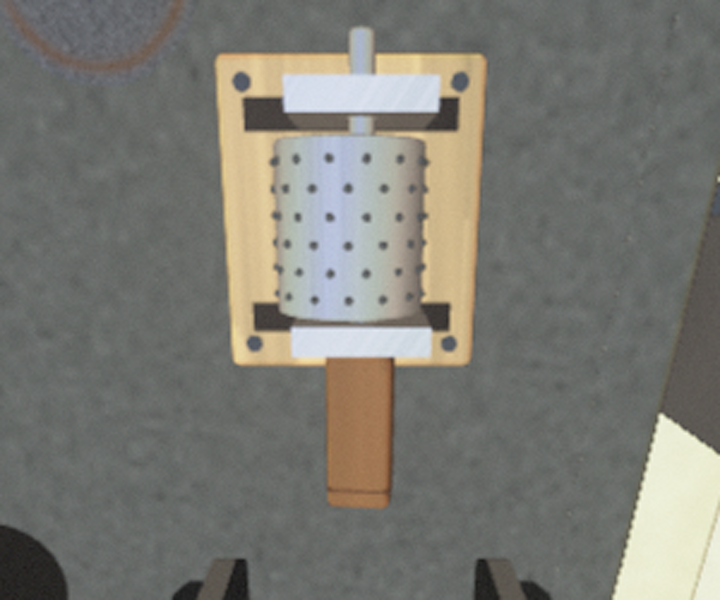

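The tip is at row 29 and the grip's back end at row 229, against 30 and 230 predicted for a flush seat. The arm is clear, so I'm handing in.

```bash
python3 -c "
from station import job
print(job.sign_off())"
```

```text
the job is handed in; nothing more can be done
None
```

The grater is back together: the smaller axle runs through the near cheek, drum and far cheek with its grip flush against the near cheek, the gripper has let go and is clear, and the job was handed in at about 20 s.

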